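Tip the tea carton out of a tight rack and bed it in the tea tray

ROBOT

A 6-joint arm with a two-finger parallel gripper is mounted at the origin on a cart in front of the work surface, level with it; the furniture and walls round the work are solid. World frame = base frame: x ahead of the robot, y to its left, z up, the work surface at z = 0. Lengths are in m, angles in rad, forces in N, time in s.
With the tool pointing down it reaches from about 0.325 to 0.775 m from the base axis. Payload 5.5 kg.
Tool frame: the origin (TCP) lies on the centre line of the jaws, within the pads' length; the fingertips stand 14 mm ahead of it and the grasp point (between the pads) lies 5 mm behind it; z points along the fingers, y is the line along which they close (so a half turn about z gives the same grasp; the last joint's range is limited). The gripper opens to 85 mm and grips with 20 to 120 N. Pads are 22 mm wide; open, the fingers measure 114 mm over their backs; the gripper's body (76 mm by 85 mm) begins 54 mm behind the grasp point. The pads swing forward as they close: fully open they stand 13 mm farther back than shut.
Start: joints at [1.246, 0.091, 1.231, -0, 1.82, -0.057], TCP at [0.159, 0.579, 0.245] pointing down, gripper open.
Joint ranges: [-2.87, 2.87], [-0.86, 2.18], [0.17, 2.46], [-1.51, 4.65], [0.06, 2.69], [-2.65, 2.65]. Speed limits (rad/s): [2.57, 2.57, 3.01, 3.14, 3.14, 3.14].

INTERFACE

Orientations are given as a 3x3 rotation matrix whose columns are the frame's x, y, z axes.
In Python, from station import manip, imaging, hand_in, models gives the robot as it stands.
- The arm moves only by the tool apply_moves, never from a script. Its argument "targets" is a list of rows, each an object with "linear": the shift along the tool's x, y, z in m, a list of three; "rot": the turn, a rotation vector about the tool's x, y, z in rad, a list of three. In form: [{"linear": [tx, ty, tz], "rot": [rx, ry, rz]}, ...]. A call has 1 to 12 rows; each row is the pose to reach, as a shift and turn from the pose commanded when the call began, along the tool's axes at that moment; what a row does not reach only later rows make up. A row lasts 1/10 s, in which the tool goes at most 50 mm and 8.59 degrees, less where a joint would pass 70% of its speed; a pose out of reach is approached as far as the arm can. A call with a gripper value outside its range is refused whole. "fingers" is the opening, from -1 (shut) to 1 (fully open), set as the call begins (left out, the last holds). The fingers move at their own pace and stop on an object; "newtons" is the grip in N (left out, the last holds). Time passes only in rows, so rows that repeat a pose let the fingers close. It gives the time, the measured TCP pose, the force, the opening and the grip force at its end, in the units of the state.
- manip.read_state(): the state, without advancing time (a new reading comes with each control period).
- imaging.read_camera(name): name is "scene" or "top"; returns the picture (480x640x3 uint8, red, green, blue); there is no depth.
- imaging.camera_params(name): a dict with "mtx" (3x3 intrinsics, pixels), "R" (3x3) and "t" (3): a world point X has camera coordinates R X + t. Camera axes: x right, y down, z forward; pixel columns grow to the right and rows downward; lengths in m; the calibration is good to about 2 mm. A picture is of the moment at which its call begins. camera_params takes no time and is no camera call.
- hand_in(): hands the job in; it is judged then, once.
Trained networks look in the newest picture that a camera, given by its name, has taken for a name from the list of things; names that differ only in an ending like _2 or _b are one class to them, and where a whole thing is asked for, a point or a joint stands for the part that bears it (a point fixed in the world has none). Each returns a list of dicts, best first, with "score" (0 to 1); they miss things now and then, are a little off and sometimes report something else, mostly with a low value. They report only what shows in the picture. A call takes as long as a camera call. They do not tell look-alikes from the thing itself.
- models.recognise(camera, name): "position" ([x, y, z] in m, in world coordinates, good to about 4 mm: the middle of the surface that is visible of it).
- models.silhouettes(camera, name): "pixels" (480x640 bool, what is visible of it).
- models.place_of(camera, name): "position" ([x, y, z] in m, in world coordinates, good to about 4 mm: a listed point, or the origin of a listed thing).
The state is a dict: "clock": time; "joint_pos": joint angles; "qd": joint speeds; "joint_efforts": joint torques, N m; "position": TCP position; "tcp_rot": TCP orientation; "force": force on the tool from outside, world axes, zero at the start; "wrist_torque": the same for the moment, N m; "width": finger opening in m; "finger_force": force on a finger pad.
Only numpy, scipy, OpenCV 4.12 (cv2) and the standard library are available. Lean on these libraries where they do the work, as an engineer would, in place of code of your own. Each camera call takes 0.05 s, during which the arm holds its last target. There are 200 camera calls.

TASK

Set up the tea tray: the green tea carton stands jammed between two other cartons in the packet rack, so tip it forward over the rack's front rail by its top edge until it leans out of the row, grip the part that sticks out and draw it out. Lay it down flat on the bare worktop and let go, then pick it up again with a square hold and set it down into the tray's long bay, lying along the bay on its spine (the narrow side that faced the front of the rack), so that the paper tear strip is on top. Do not let the carton drop, and leave the other two cartons standing in the rack and the mug standing in the tray.

Things in the scene. Friction and masses are not known exactly. Their poses are not given: they have to be found in the camera images.
- tea_carton: Dark green carton with cream band, rigid, 48 wide (y) x 92 deep (x) x 150 mm tall (z), 0.14 to 0.28 kg. Origin: centre of its underside as it stands in the rack; z up its length, x from its spine (48 x 150 side with three small leaves, facing the rack's front rail) to its back (48 x 150 side with the whitish tear strip). Grip it across its 48 mm; 92 mm is too wide.
- carton_mid (a point): Middle of the tea carton's length, 75 mm up its z axis from its origin, 46 mm from spine and back; axes as the carton's.
- rack: Wooden packet rack, fixed. Origin: on the worktop under the middle of its front rail; x from the rail to the rack's back, y along the rail, z up. Floor top 12 mm above the worktop. Three cartons stand in any order at y = -50, 0, +50 mm with 2 mm play, spines at x = 5 to 11 mm. End walls 10 mm thick, inner faces y = +-76, from x = -10, 68 mm high in front, sloping to 126 at the back.
- rack_rail (a point): Middle of the brass front rail, an 8 mm rod along the rack's y, 62 mm above the worktop; axes as the rack's. A carton tipped by its top pivots on it while its foot slips back; its back edge rises about as much as it comes forward, so draw it forward and up in an arc (a level pull tends to jam). Under 33 degrees it may fall back; at 35 to 50 it stays leaning on the rail, its head out 50 mm.
- rack_back (a point): Middle of the top edge of the rack's back slat (inner face at rack x = 124 mm, 8 mm thick, top 92 mm above the worktop; this point at x = 128). Above it the cartons' backs are bare down to the slat and nothing tall stands close behind, so a closed fingertip can go behind a carton's top; axes as the rack's.
- yellow_carton: Yellow carton with three bars, 48 x 92 x 152 mm, 0.45 kg, standing in the rack; origin at the centre of its underside, z up. To be left standing there.
- blue_carton: Blue carton with a grey disc, 48 x 92 x 156 mm, 0.5 kg, standing in the rack; origin at the centre of its underside, z up. To be left standing there.
- tray: Dark wooden tea tray, fixed, 176 mm (x) x 200 mm (y), rim 24 mm high. Origin: on the worktop under the middle of the carton bay; x along the bay, y towards the mug, z up; it reaches from y = -36 to +164 mm. The worktop in front of rack and tray is bare, at least from 0.37 m ahead of the robot's base axis and from 0.14 m to its right to 0.18 m to its left.
- tray_bay (a point): Centre of the carton bay's cork-lined floor, 8 mm above the worktop; axes as the tray's. The bay is 160 mm long (x) and 56 mm wide (y), bounded by the rim, 24 mm above the worktop on three sides, and by a divider 22 mm above the worktop towards the mug.
- mug: White mug with a green band, 83 mm across, 94 mm tall, handle to one side, standing in the tray 100 mm beside the middle line of the bay (tray +y). Origin: centre of its underside. To be left standing.
There are look-alikes about, which are no part of the job. There is more than one size of the tea_carton; the job needs the larger.

How it is judged:
By the outcome, as a careful person would: the job done as asked, in the order asked, and still so for the second after the job is handed in, with the robot touching nothing.
It also fails if it takes over 72 s, if anything falls off the work surface, if the arm or the gripper's body presses on something with over 40 N, if the wrist force passes 120 N, or if a joint passes its speed limit or range.

## Working session

There is one attempt and no reset: what is moved stays moved. The work goes in short steps, Python scripts to look and compute and a tool call to move; the robot and the scene stay as the last step left them, time stands still between calls to the robot, and variables do not carry over. Pictures are saved under pics/ and viewed, at most 10 in all, crops included, and the job is handed in when it is done.

Besides the shell and the picture viewer there is one more tool, called after "Request:" as name([rows], argument=value, ...), one row to a line, values as JSON. apply_moves: Moves the arm, as the interface text tells. Its arguments: {"type":"object","properties":{"targets":{"type":"array","items":{"type":"object","properties":{"linear":{"type":"array","items":{"type":"number"}},"rot":{"type":"array","items":{"type":"number"}}}}},"fingers":{"type":"number"},"newtons":{"type":"number"}},"required":["targets"]}

```bash
ls; mkdir -p pics
python3 - <<'E'
from station import manip, imaging, models
import cv2,numpy as np
s=manip.read_state()
for k,v in s.items(): print(k,np.round(v,4).tolist())
for c in("scene","top"):
    im=imaging.read_camera(c); cv2.imwrite(f"pics/a_{c}.png",im[:,:,::-1])
    p=imaging.camera_params(c); print(c,np.round(p["mtx"],1).tolist(),np.round(p["R"],4).tolist(),np.round(p["t"],4).tolist())
    for n in["tea_carton","carton_mid","rack","rack_rail","rack_back","yellow_carton","blue_carton","tray","tray_bay","mug"]:
        print(n,[(np.round(d["position"],3).tolist(),round(d["score"],2)) for d in models.place_of(c,n)])
print(manip.read_state()["clock"])
E
```

```text
pics
clock 0.0
joint_pos [1.2463, 0.0919, 1.2319, 0.0, 1.8198, -0.0567]
qd [-0.0, -0.0005, -0.001, -0.0015, -0.0018, 0.0008]
joint_efforts [-0.0007, -45.8731, -41.8028, -0.0003, 0.0116, 0.0]
position [0.1587, 0.5784, 0.2441]
tcp_rot [[-0.9644, 0.2646, -0.0006], [0.2646, 0.9644, -0.0019], [0.0001, -0.002, -1.0]]
force [-0.0451, -0.2926, -0.0812]
wrist_torque [0.0078, 0.0049, 0.0662]
finger_force 0.0
width 0.0852
scene [[437.5, 0.0, 317.9], [0.0, 437.5, 242.2], [0.0, 0.0, 1.0]] [[-0.883, -0.4693, 0.0069], [-0.4082, 0.7605, -0.505], [0.2317, -0.4487, -0.8631]] [0.5893, 0.2231, 0.8295]
tea_carton [([0.602, -0.136, 0.015], 0.97), ([0.613, 0.089, 0.002], 0.96)]
carton_mid [([0.599, -0.134, 0.084], 0.91), ([0.618, 0.1, 0.055], 0.9), ([0.562, -0.076, 0.064], 0.72)]
rack [([0.566, -0.071, -0.002], 0.74), ([0.598, -0.139, 0.008], 0.42)]
rack_rail [([0.562, -0.071, 0.065], 0.85)]
rack_back []
yellow_carton [([0.61, -0.088, 0.016], 0.6)]
blue_carton [([0.624, -0.034, 0.014], 0.72)]
tray [([0.531, 0.252, -0.002], 0.73)]
tray_bay []
mug [([0.585, 0.341, 0.012], 0.85)]
top [[521.2, 0.0, 318.3], [0.0, 521.2, 234.2], [0.0, 0.0, 1.0]] [[-0.4853, -0.8743, 0.0047], [-0.8524, 0.472, -0.2249], [0.1945, -0.1131, -0.9744]] [0.3758, 0.4959, 0.8105]
tea_carton [([0.598, -0.133, 0.016], 0.68), ([0.619, 0.089, 0.0], 0.64)]
carton_mid [([0.619, 0.096, 0.056], 0.74)]
rack [([0.564, -0.07, -0.005], 0.59)]
rack_rail [([0.56, -0.069, 0.058], 0.82)]
rack_back [([0.684, -0.1, 0.092], 0.84)]
yellow_carton [([0.613, -0.088, 0.015], 0.57)]
blue_carton [([0.624, -0.035, 0.01], 0.77)]
tray [([0.529, 0.253, -0.003], 0.98)]
tray_bay [([0.527, 0.251, 0.007], 0.76)]
mug [([0.584, 0.336, 0.006], 0.73)]
1.1
```

View pics/a_scene.png

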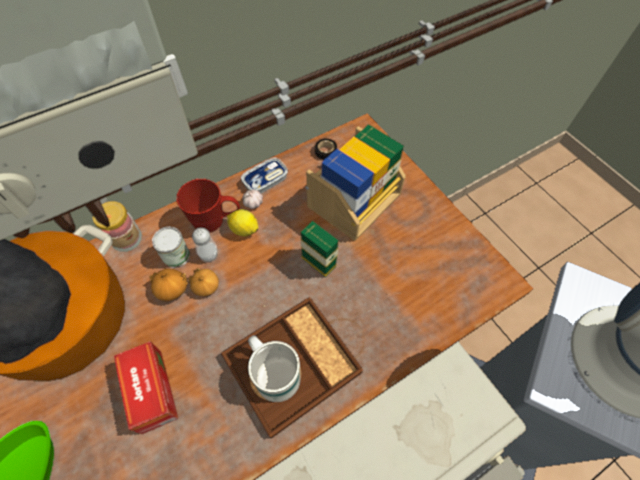

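View pics/a_top.png

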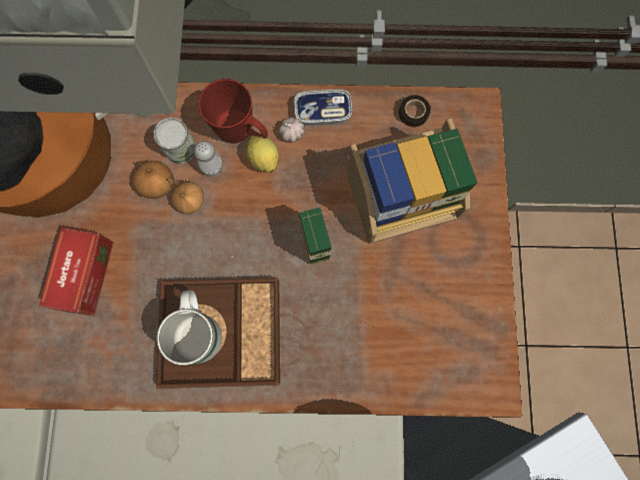

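The green target is in the rack slot nearest the robot's right, at about (449,160) in the top picture. Yellow is in the middle and blue on the left. The small green carton at (316,235) is a decoy. The tray sits at (218,330) with its cork bay on the right and the mug on the left. Next I refine the rack and tray poses.

```bash
cat > h.py <<'E'
import numpy as np,cv2
from station import manip, imaging, models
from scipy.optimize import minimize
def proj(c,X):
    p=imaging.camera_params(c); q=np.atleast_2d(X)@np.array(p["R"]).T+p["t"]; q=q@np.array(p["mtx"]).T; return q[:,:2]/q[:,2:]
def rz(a): return np.array([[np.cos(a),-np.sin(a),0],[np.sin(a),np.cos(a),0],[0,0,1]])
def box(x0,x1,y0,y1,z0,z1): return np.array([[x,y,z] for x in(x0,x1) for y in(y0,y1) for z in(z0,z1)])/1000
def place(B,x,y,a): return B@rz(a).T+[x,y,0]
def hullmask(c,X):
    m=np.zeros((480*4,640*4),np.uint8); h=cv2.convexHull(proj(c,X).astype(np.float32)).reshape(-1,2)
    cv2.fillConvexPoly(m,np.round((h+.5)*4).astype(np.int32),1); return m>0
def up(m): return cv2.resize(m.astype(np.uint8),None,fx=4,fy=4,interpolation=cv2.INTER_NEAREST)>0
E
python3 - <<'E'
from h import *
T=cv2.imread("pics/a_top.png"); hsv=cv2.cvtColor(T,cv2.COLOR_BGR2HSV)
imaging.read_camera("top"); imaging.read_camera("scene")
# tray
S={}
for c in("top","scene"):
    m=models.silhouettes(c,"tray")[0]["pixels"]; u=models.silhouettes(c,"mug")[0]["pixels"]
    print(c,m.sum(),u.sum()); S[c]=(up(m),up(u))
B=box(-88,88,-36,164,0,24)
def cost(v):
    f=0
    for c,(m,u) in S.items():
        h=hullmask(c,place(B,v[0],v[1],v[2])); f+=((h^m)&~u).sum()/m.sum()
    return f
for c0 in [-.5]:
    r=minimize(cost,[.528,.252,c0],method="Nelder-Mead",options=dict(initial_simplex=np.array([.528,.252,c0])+np.vstack([np.zeros(3),np.diag([.01,.01,.08])])))
    print("tray",r.x,np.degrees(r.x[2]),r.fun)
# rack fit: silhouettes of the yellow, blue, green cartons upper parts + overlay
v=[.561,-.070,np.radians(-13.5)]
im=cv2.resize(T[105:255,335:495],None,fx=3.75,fy=3.75,interpolation=cv2.INTER_CUBIC)
def pl(P,col,cl=True):
    q=proj("top",place(np.array(P)/1000,*v)); q=((q-[335,105]+.5)*3.75).astype(int); cv2.polylines(im,[q],cl,col,1)
for y,h in((-50,162),(0,164),(50,168)):
    pl([[8,y-24,h],[8,y+24,h],[100,y+24,h],[100,y-24,h]],(0,0,255))
pl([[0,-76,62],[0,76,62]],(255,0,255)); pl([[132,-76,92],[132,76,92]],(255,255,0)); 
for s in(-1,1): pl([[-10,86*s,68],[-10,76*s,68],[132,76*s,126],[132,86*s,126]],(0,255,255),False)
cv2.imwrite("pics/b.png",im)
E
```

```text
top 9960 3165
scene 8318 2651
tray [ 0.52982077  0.25251298 -0.47846272] -27.413894354426183 0.05167544878962834
```

View pics/b.png

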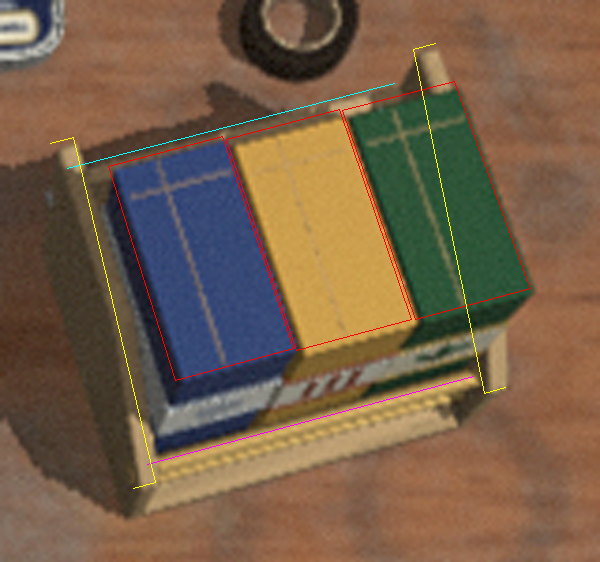

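Request:
apply_moves([
  {"linear": [-0.683, -0.565, 0], "rot": [0, 0, -0.032]},
  {"linear": [-0.683, -0.565, 0], "rot": [0, 0, -0.032]},
  {"linear": [-0.683, -0.565, 0], "rot": [0, 0, -0.032]},
  {"linear": [-0.683, -0.565, 0], "rot": [0, 0, -0.032]},
  {"linear": [-0.683, -0.565, 0], "rot": [0, 0, -0.032]},
  {"linear": [-0.683, -0.565, 0], "rot": [0, 0, -0.032]},
  {"linear": [-0.683, -0.565, 0], "rot": [0, 0, -0.032]},
  {"linear": [-0.683, -0.565, 0], "rot": [0, 0, -0.032]},
  {"linear": [-0.683, -0.565, 0], "rot": [0, 0, -0.032]},
  {"linear": [-0.683, -0.565, 0], "rot": [0, 0, -0.032]},
  {"linear": [-0.683, -0.565, 0], "rot": [0, 0, -0.032]},
  {"linear": [-0.683, -0.565, 0], "rot": [0, 0, -0.032]},
], fingers=-1, newtons=40)

```text
clock: 2.6
position: [0.5042, 0.0855, 0.2456]
tcp_rot: [[-0.972, 0.234, 0.001], [0.234, 0.972, 0.0], [-0.001, 0.0, -1.0]]
force: [1.3, -0.1, 0.1]
width: -0.0002
finger_force: 0.0
```

Request:
apply_moves([
  {"linear": [-0.214, -0.188, 0], "rot": [0, 0, 0]},
  {"linear": [-0.214, -0.188, 0], "rot": [0, 0, 0]},
  {"linear": [-0.214, -0.188, 0], "rot": [0, 0, 0]},
  {"linear": [-0.214, -0.188, 0], "rot": [0, 0, 0]},
  {"linear": [-0.214, -0.188, 0], "rot": [0, 0, 0]},
  {"linear": [-0.214, -0.188, 0], "rot": [0, 0, 0]},
  {"linear": [-0.214, -0.188, 0], "rot": [0, 0, 0]},
  {"linear": [-0.214, -0.188, 0], "rot": [0, 0, 0]},
  {"linear": [-0.214, -0.188, 0], "rot": [0, 0, 0]},
])

```text
clock: 3.5
position: [0.6674, -0.1444, 0.2458]
tcp_rot: [[-0.973, 0.233, 0.0], [0.233, 0.973, 0.0], [-0.0, 0.0, -1.0]]
force: [-0.1, 0.5, 0.1]
width: 0.0005
finger_force: 0.0
```

```bash
cat >> h.py <<'E'
V=np.array([.561,-.070,np.radians(-13.5)])
def rackpose():
    s=manip.read_state(); R=np.array(s["tcp_rot"]); A=rz(V[2]); p=(np.array(s["position"])-[V[0],V[1],0])@A
    z=A.T@R[:,2]; return np.round(p*1000,1),round(float(np.degrees(np.arctan2(z[0],-z[2]))),1),s
def mv(*ts):
    # targets: TCP (rack x,y,z mm, tilt deg: + = fingers point to rack +x); prints shift/turn rows from the present pose
    from scipy.spatial.transform import Rotation as Ro
    p,t,s=rackpose(); R=np.array(s["tcp_rot"]); A=rz(V[2])
    print("now",p,t,"clk",round(s["clock"],2),"F",np.round(A.T@np.array(s["force"]),1),"w",round(s["width"],4),round(float(s["finger_force"]),1))
    for x,y,z,a in ts:
        a=np.radians(a); zz=np.array([np.sin(a),0,-np.cos(a)]); yy=np.array([0,1,0]); G=A@np.column_stack([np.cross(yy,zz),yy,zz])
        P=A@(np.array([x,y,z])/1000)+[V[0],V[1],0]
        print((x,y,z),np.round(R.T@(P-s["position"]),4).tolist(),np.round(Ro.from_matrix(R.T@G).as_rotvec(),3).tolist())
E
python3 - <<'E'
from h import *
mv((122,-50,146,0))
E
```

```text
now [120.8 -47.5 245.8] 0.0 clk 3.5 F [-0.2  0.5  0.1] w 0.0005 0.0
(122, -50, 146) [-0.0012, -0.0025, 0.0998] [0.0, 0.0, 0.001]
```

Request:
apply_moves([
  {"linear": [-0.003, -0.0025, 0.05], "rot": [0, 0, 0]},
  {"linear": [-0.003, -0.0025, 0.088], "rot": [0, 0, 0]},
  {"linear": [-0.003, -0.0025, 0.09], "rot": [0, 0, 0]},
  {"linear": [0.002, -0.0025, 0.09], "rot": [0, 0, 0]},
  {"linear": [0.006, -0.0025, 0.09], "rot": [0, 0, 0]},
  {"linear": [0.009, -0.0025, 0.09], "rot": [0, 0, 0]},
  {"linear": [0.009, -0.0025, 0.09], "rot": [0, 0, 0]},
])

```text
clock: 4.2
position: [0.6587, -0.1456, 0.1584]
tcp_rot: [[-0.972, 0.233, 0.004], [0.233, 0.972, -0.001], [-0.004, -0.0, -1.0]]
force: [0.6, 0.8, 0.5]
width: 0.0
finger_force: 0.0
```

Run:
```python
from h import *
mv((111,-50,156,0),(94.4,-50,166,0),(90,-50,170,0),(73.4,-50,179.6,0),(57.2,-50,184.6,0),(43.2,-50,184.7,0),(37.7,-50,183,0),(35.5,-50,181,0))
```

```text
now [112.7 -50.7 158.4] 0.2 clk 4.2 F [0.4 0.9 0.5] w 0.0 0.0
(111, -50, 156) [0.0017, 0.0007, 0.0024] [-0.0, 0.004, -0.0]
(94.4, -50, 166) [0.0182, 0.0007, -0.0077] [-0.0, 0.004, -0.0]
(90, -50, 170) [0.0226, 0.0007, -0.0117] [-0.0, 0.004, -0.0]
(73.4, -50, 179.6) [0.0392, 0.0007, -0.0214] [-0.0, 0.004, -0.0]
(57.2, -50, 184.6) [0.0553, 0.0007, -0.0265] [-0.0, 0.004, -0.0]
(43.2, -50, 184.7) [0.0693, 0.0007, -0.0266] [-0.0, 0.004, -0.0]
(37.7, -50, 183) [0.0749, 0.0007, -0.025] [-0.0, 0.004, -0.0]
(35.5, -50, 181) [0.0771, 0.0007, -0.023] [-0.0, 0.004, -0.0]
```

Request:
apply_moves([
  {"linear": [0.006, 0, -0.003], "rot": [0, 0, 0]},
  {"linear": [0.012, 0, -0.006], "rot": [0, 0, 0]},
  {"linear": [0.018, 0, -0.01], "rot": [0, 0, 0]},
  {"linear": [0.023, 0, -0.014], "rot": [0, 0, 0]},
  {"linear": [0.029, 0, -0.018], "rot": [0, 0, 0]},
  {"linear": [0.034, 0, -0.021], "rot": [0, 0, 0]},
  {"linear": [0.039, 0, -0.024], "rot": [0, 0, 0]},
  {"linear": [0.039, 0, -0.024], "rot": [0, 0, 0]},
])

```text
clock: 5.0
position: [0.6197, -0.1364, 0.18]
tcp_rot: [[-0.972, 0.234, -0.0], [0.234, 0.972, -0.0], [-0.0, -0.0, -1.0]]
force: [1.9, -0.3, 2.7]
width: 0.0002
finger_force: 1.5
```

Run:
```python
from h import *
mv()
for c in("scene",): cv2.imwrite("pics/c.png",cv2.resize(imaging.read_camera(c)[90:250,280:480,::-1],None,fx=3,fy=3))
```

```text
now [ 72.5 -50.9 180. ] 0.0 clk 5.0 F [2.  0.1 2.7] w 0.0002 1.5
```

View pics/c.png

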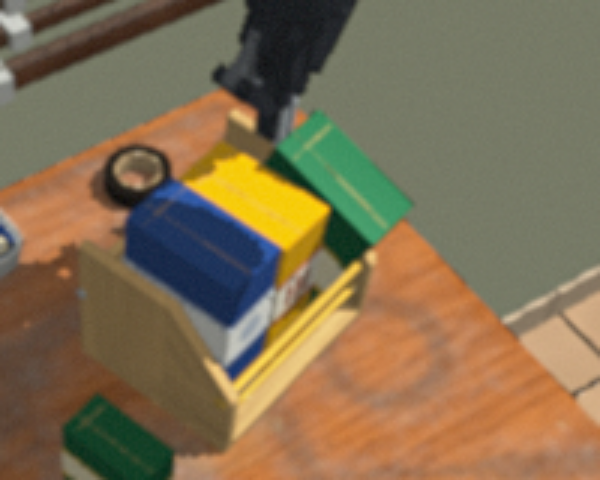

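Green is tipped about 20° over the rail (head at (345,185) in the crop) and the other cartons haven't moved. I continue the arc.

Request:
apply_moves([
  {"linear": [0.006, 0, -0.002], "rot": [0, 0, 0]},
  {"linear": [0.012, 0, -0.004], "rot": [0, 0, 0]},
  {"linear": [0.018, 0, -0.005], "rot": [0, 0, 0]},
  {"linear": [0.023, 0, -0.0055], "rot": [0, 0, 0]},
  {"linear": [0.028, 0, -0.0055], "rot": [0, 0, 0]},
  {"linear": [0.032, 0, -0.005], "rot": [0, 0, 0]},
  {"linear": [0.036, 0, -0.004], "rot": [0, 0, 0]},
  {"linear": [0.038, 0, -0.003], "rot": [0, 0, 0]},
  {"linear": [0.038, 0, -0.003], "rot": [0, 0, 0]},
])

```text
clock: 5.95
position: [0.5829, -0.1275, 0.1819]
tcp_rot: [[-0.972, 0.234, -0.001], [0.234, 0.972, 0.0], [0.001, 0.0, -1.0]]
force: [-0.4, -0.2, 0.3]
width: -0.0001
finger_force: 0.0
```

Run:
```python
from h import *
mv()
for c in("scene",): cv2.imwrite("pics/d.png",cv2.resize(imaging.read_camera(c)[90:250,280:480,::-1],None,fx=3,fy=3))
```

```text
now [ 34.8 -50.8 181.9] -0.1 clk 5.95 F [-0.3 -0.3  0.3] w -0.0001 0.0
```

View pics/d.png

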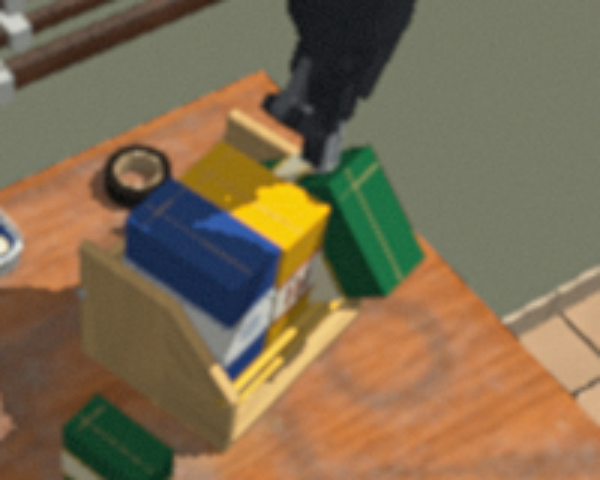

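The carton now leans on the rail by itself, with its top face corners at about (404,139), (421,176) and (408,189) in the full picture. I fit the tilt angle from those.

Run:
```python
from h import *
from scipy.optimize import least_squares
O=np.array([[404,139],[421,176],[407.7,188.7]])
def cor(v):
    t,dx,dy=v; s,c=np.sin(t),np.cos(t); xf=(4+50*s)/c+dx
    f=lambda u,w:np.array([xf-150*s+u*c,w,12+150*c+u*s])
    X=np.array([f(92,-74+dy),f(0,-74+dy),f(0,-26+dy)]); return place(X/1000,*V),X
for d in (0,-2):
    r=least_squares(lambda v:np.r_[(proj("scene",cor(v)[0])-O).ravel(),(v[1]-d)*.5,v[2]*.5],[.75,-2,0]); print(np.degrees(r.x[0]),r.x[1:],np.round(r.fun,1),np.round(cor(r.x)[1]))
S=[d["pixels"] for d in models.silhouettes("scene","tea_carton")]; print([ (m.sum(),np.argwhere(m).mean(0)) for m in S])
mv((40,-50,235,0),(-22,-50,235,0),(-22,-50,131,0))
```

```text
47.90486631376258 [ 0.73830504 -1.59587352] [-1.  -0.8  0.5  0.3  0.3  1.5  0.4 -0.8] [[ 12. -76. 181.]
 [-49. -76. 113.]
 [-49. -28. 113.]]
47.50863140733725 [ 0.03110978 -1.19305273] [-0.9 -0.7  0.8  0.4  0.5  1.6  1.  -0.6] [[ 12. -75. 181.]
 [-50. -75. 113.]
 [-50. -27. 113.]]
[(np.int64(1450), array([165.23931034, 397.84827586])), (np.int64(1477), array([248.13608666, 318.18415708])), (np.int64(2874), array([200.10542797, 344.7947112 ]))]
now [ 35.1 -50.8 182.1] -0.0 clk 6.05 F [-0.3  0.4  0.2] w -0.0001 0.0
(40, -50, 235) [-0.0049, 0.0008, -0.0529] [0.0, -0.001, -0.0]
(-22, -50, 235) [0.0571, 0.0008, -0.0529] [0.0, -0.001, -0.0]
(-22, -50, 131) [0.057, 0.0008, 0.0511] [0.0, -0.001, -0.0]
```

Request:
apply_moves([
  {"linear": [-0.006, 0, -0.03], "rot": [0, 0, 0]},
  {"linear": [-0.006, 0, -0.05], "rot": [0, 0, 0]},
  {"linear": [0.04, 0, -0.05], "rot": [0, 0, 0]},
  {"linear": [0.057, 0, -0.05], "rot": [0, 0, 0]},
  {"linear": [0.057, 0, -0.05], "rot": [0, 0, 0]},
  {"linear": [0.057, 0, -0.05], "rot": [0, 0, 0]},
])

```text
clock: 6.65
position: [0.5283, -0.1144, 0.2326]
tcp_rot: [[-0.972, 0.234, 0.001], [0.234, 0.972, -0.0], [-0.001, -0.0, -1.0]]
force: [-0.4, -1.1, -0.7]
width: 0.0003
finger_force: 0.0
```

Request:
apply_moves([
  {"linear": [0, 0, 0.01], "rot": [0, 0, 0]},
  {"linear": [0, 0, 0.02], "rot": [0, 0, 0]},
  {"linear": [0, 0, 0.03], "rot": [0, 0, 0]},
  {"linear": [0, 0, 0.04], "rot": [0, 0, 0]},
  {"linear": [0, 0, 0.06], "rot": [0, 0, 0]},
  {"linear": [0, 0, 0.08], "rot": [0, 0, 0]},
  {"linear": [0, 0, 0.095], "rot": [0, 0, 0]},
  {"linear": [0, 0, 0.102], "rot": [0, 0, 0]},
  {"linear": [0, 0, 0.102], "rot": [0, 0, 0]},
  {"linear": [0, 0, 0.102], "rot": [0, 0, 0]},
], fingers=0.6)

```text
clock: 7.65
position: [0.5283, -0.1144, 0.131]
tcp_rot: [[-0.972, 0.234, 0.001], [0.234, 0.972, -0.0], [-0.001, -0.0, -1.0]]
force: [-0.5, 0.4, 0.3]
width: 0.0684
finger_force: 0.0
```

Run:
```python
from h import *
mv((-22,-51,129,0))
cv2.imwrite("pics/e.png",cv2.resize(imaging.read_camera("scene")[70:250,300:480,::-1],None,fx=3,fy=3))
```

```text
now [-21.5 -50.8 131. ] 0.1 clk 7.65 F [-0.6  0.3  0.3] w 0.0684 0.0
(-22, -51, 129) [0.0005, -0.0002, 0.002] [-0.0, 0.001, -0.0]
```

View pics/e.png

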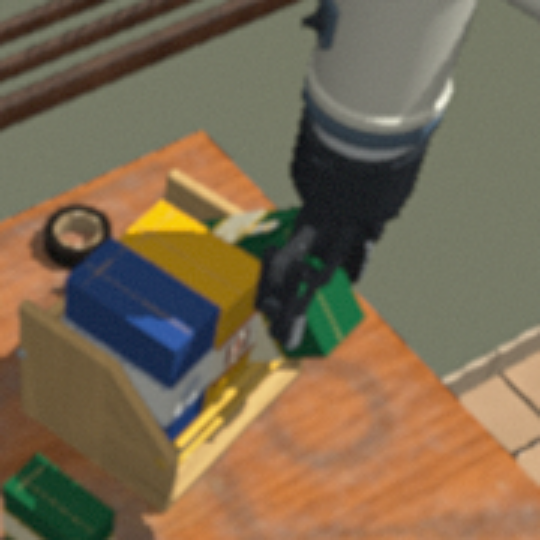

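The fingers straddle the carton head (around (300,310) in the crop), clear of the yellow carton. I grip now.

Request:
apply_moves([
  {"linear": [0, 0, 0.002], "rot": [0, 0, 0]},
  {"linear": [0, 0, 0.002], "rot": [0, 0, 0]},
  {"linear": [0, 0, 0.002], "rot": [0, 0, 0]},
  {"linear": [0, 0, 0.002], "rot": [0, 0, 0]},
  {"linear": [0, 0, 0.002], "rot": [0, 0, 0]},
  {"linear": [0, 0, 0.002], "rot": [0, 0, 0]},
  {"linear": [0, 0, 0.002], "rot": [0, 0, 0]},
  {"linear": [0, 0, 0.002], "rot": [0, 0, 0]},
], fingers=-1, newtons=80)

```text
clock: 8.5
position: [0.5284, -0.1145, 0.129]
tcp_rot: [[-0.972, 0.234, 0.002], [0.234, 0.972, -0.001], [-0.002, -0.0, -1.0]]
force: [1.2, -1.1, 5.1]
width: 0.0468
finger_force: 82.0
```

Request:
apply_moves([
  {"linear": [0.004, 0, -0.004], "rot": [0, 0, 0]},
  {"linear": [0.008, 0, -0.008], "rot": [0, 0, 0]},
  {"linear": [0.013, 0, -0.013], "rot": [0, 0, 0]},
  {"linear": [0.019, 0, -0.019], "rot": [0, 0, 0]},
  {"linear": [0.025, 0, -0.025], "rot": [0, 0, 0]},
  {"linear": [0.03, 0, -0.03], "rot": [0, 0, 0]},
])

```text
clock: 9.1
position: [0.4978, -0.1071, 0.158]
tcp_rot: [[-0.972, 0.234, -0.002], [0.234, 0.972, 0.001], [0.002, 0.0, -1.0]]
force: [2.2, -1.1, -1.0]
width: 0.0472
finger_force: 82.0
```

Request:
apply_moves([
  {"linear": [0.008, 0, -0.008], "rot": [0, 0, 0]},
  {"linear": [0.016, 0, -0.016], "rot": [0, 0, 0]},
  {"linear": [0.026, 0, -0.026], "rot": [0, 0, 0]},
  {"linear": [0.036, 0, -0.036], "rot": [0, 0, 0]},
  {"linear": [0.046, 0, -0.046], "rot": [0, 0, 0]},
  {"linear": [0.056, 0, -0.056], "rot": [0, 0, 0]},
  {"linear": [0.066, 0, -0.066], "rot": [0, 0, 0]},
  {"linear": [0.076, 0, -0.076], "rot": [0, 0, 0]},
  {"linear": [0.086, 0, -0.086], "rot": [0, 0, 0]},
  {"linear": [0.09, 0, -0.09], "rot": [0, 0, 0]},
  {"linear": [0.09, 0, -0.09], "rot": [0, 0, 0]},
])

```text
clock: 10.2
position: [0.4112, -0.0863, 0.2494]
tcp_rot: [[-0.972, 0.234, 0.002], [0.234, 0.972, -0.001], [-0.002, -0.0, -1.0]]
force: [0.1, 0.7, -1.8]
width: 0.0466
finger_force: 82.2
```

Run:
```python
from h import *
mv(); print(np.round(manip.read_state()["joint_pos"],3))
im=imaging.read_camera("scene"); cv2.imwrite("pics/f.png",im[60:340,240:520,::-1].repeat(2,0).repeat(2,1))
```

```text
now [-141.9  -50.8  249.4] 0.1 clk 10.2 F [-0.   0.8 -1.8] w 0.0466 82.2
[-0.288 -0.396  1.662  0.     1.873 -1.623]
```

View pics/f.png

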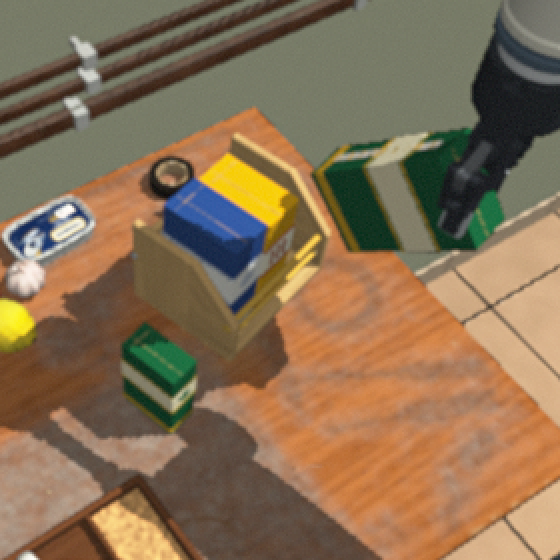

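The carton is clear of the rack and still held at about 45° (picture (400,190)); blue and yellow are standing. I carry it to the bare worktop and turn it sideways.

Request:
apply_moves([
  {"linear": [0, 0.01, -0.01], "rot": [0, 0, 0.06]},
  {"linear": [-0.001, 0.023, -0.02], "rot": [0, 0, 0.16]},
  {"linear": [-0.001, 0.037, -0.02], "rot": [0, 0, 0.26]},
  {"linear": [-0.002, 0.052, -0.02], "rot": [0, 0, 0.37]},
  {"linear": [-0.003, 0.068, -0.02], "rot": [0, 0, 0.48]},
  {"linear": [-0.004, 0.085, -0.02], "rot": [0, 0, 0.59]},
  {"linear": [-0.005, 0.102, -0.02], "rot": [0, 0, 0.7]},
  {"linear": [-0.006, 0.119, -0.02], "rot": [0, 0, 0.81]},
  {"linear": [-0.006, 0.135, -0.02], "rot": [0, 0, 0.92]},
  {"linear": [-0.006, 0.148, -0.02], "rot": [0, 0, 1.01]},
  {"linear": [-0.006, 0.155, -0.02], "rot": [0, 0, 1.073]},
  {"linear": [-0.006, 0.155, -0.02], "rot": [0, 0, 1.073]},
])

```text
clock: 11.45
position: [0.4535, 0.0638, 0.2672]
tcp_rot: [[-0.26, 0.966, -0.002], [0.966, 0.26, 0.0], [0.001, -0.002, -1.0]]
force: [0.4, -0.2, -2.3]
width: 0.0468
finger_force: 82.5
```

Request:
apply_moves([
  {"linear": [0, 0, 0.006], "rot": [0, -0.05, 0]},
  {"linear": [0, 0, 0.016], "rot": [0, -0.12, 0]},
  {"linear": [0, 0, 0.03], "rot": [0, -0.19, 0]},
  {"linear": [0, 0, 0.044], "rot": [0, -0.26, 0]},
  {"linear": [0, 0, 0.058], "rot": [0, -0.33, 0]},
  {"linear": [0, 0, 0.072], "rot": [0, -0.4, 0]},
  {"linear": [0, 0, 0.086], "rot": [0, -0.47, 0]},
  {"linear": [0, 0, 0.1], "rot": [0, -0.54, 0]},
  {"linear": [0, 0, 0.114], "rot": [0, -0.61, 0]},
  {"linear": [0, 0, 0.128], "rot": [0, -0.68, 0]},
  {"linear": [0, 0, 0.14], "rot": [0, -0.738, 0]},
  {"linear": [0, 0, 0.14], "rot": [0, -0.738, 0]},
])

```text
clock: 12.65
position: [0.4517, 0.063, 0.1244]
tcp_rot: [[-0.199, 0.965, 0.17], [0.712, 0.262, -0.652], [-0.673, -0.009, -0.739]]
force: [-0.4, -1.1, -2.2]
width: 0.0467
finger_force: 82.6
```

Run:
```python
from h import *
s=manip.read_state(); print(np.round(s["position"],4),np.round(s["tcp_rot"],3).tolist(),np.round(s["joint_pos"],3),s["clock"],np.round(s["force"],1),s["width"])
for c in("scene","top"):
    im=imaging.read_camera(c)
    print(c,[(np.round(d["position"],3).tolist(),round(d["score"],2)) for d in models.place_of(c,"tea_carton")])
    if c=="top": cv2.imwrite("pics/g.png",im[120:400,240:520,::-1].repeat(2,0).repeat(2,1))
```

```text
[0.4517 0.063  0.1244] [[-0.199, 0.965, 0.17], [0.712, 0.262, -0.652], [-0.673, -0.009, -0.739]] [ 0.538 -0.169  1.852 -0.708  1.675  0.273] 12.65 [-0.4 -1.1 -2.2] 0.046739686746049364
scene [([0.488, -0.077, 0.138], 0.91), ([0.615, 0.094, 0.002], 0.6)]
top [([0.488, -0.073, 0.144], 0.85), ([0.619, 0.091, -0.001], 0.64)]
```

View pics/g.png

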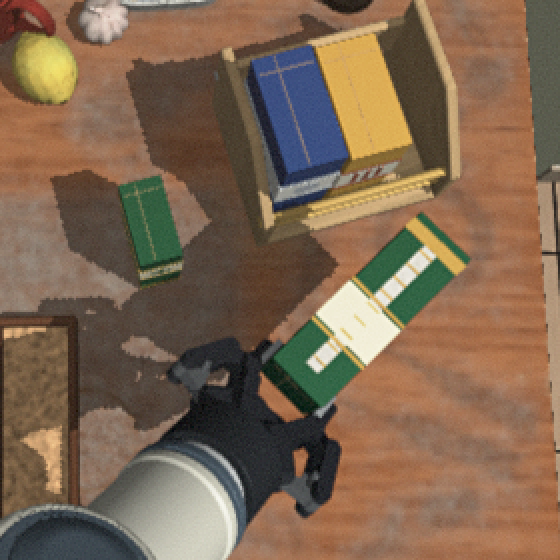

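The carton is held level, spine down and tear strip up (crop (365,320)). The bottom end is measured at z≈0.14, so the spine is about 93 mm above the worktop. I lower it.

Request:
apply_moves([
  {"linear": [0.007, 0, 0.007], "rot": [0, 0, 0]},
  {"linear": [0.02, 0, 0.022], "rot": [0, 0, 0]},
  {"linear": [0.034, 0, 0.037], "rot": [0, 0, 0]},
  {"linear": [0.047, 0.001, 0.052], "rot": [0, 0, 0]},
  {"linear": [0.054, 0.001, 0.059], "rot": [0, 0, 0]},
  {"linear": [0.0545, 0.001, 0.06], "rot": [0, 0, 0]},
  {"linear": [0.0545, 0.001, 0.06], "rot": [0, 0, 0]},
  {"linear": [0.0545, 0.001, 0.06], "rot": [0, 0, 0]},
])

```text
clock: 13.65
position: [0.455, 0.0635, 0.0485]
tcp_rot: [[-0.19, 0.966, 0.176], [0.715, 0.259, -0.649], [-0.673, 0.002, -0.74]]
force: [1.0, -0.6, -1.6]
width: 0.0471
finger_force: 82.6
```

Run:
```python
from h import *
s=manip.read_state(); print(np.round(s["position"],4),np.round(s["tcp_rot"],3).tolist(),s["clock"],np.round(s["force"],1),np.round(s["wrist_torque"],2))
S={}
for c in("scene","top"):
    imaging.read_camera(c); L=models.silhouettes(c,"tea_carton"); P=models.place_of(c,"tea_carton")
    print(c,[(np.round(d["position"],3).tolist()) for d in P],[np.argwhere(d["pixels"]).mean(0).round() for d in L])
    tgt=proj(c,[.47,0,.05])[0][::-1]
    S[c]=up(min((d["pixels"] for d in L),key=lambda m:np.linalg.norm(np.argwhere(m).mean(0)-tgt)))
s0=np.array(s["position"])
B=box(0,48,0,92,0,150)-[.024,0,0]
def X(v): # v: foot x,y,z(spine,foot), yaw of u, pitch (u up)
    x,y,z,a,p=v; u=np.array([np.cos(a)*np.cos(p),np.sin(a)*np.cos(p),np.sin(p)]); w=np.array([-np.sin(a),np.cos(a),0]); b=np.cross(u,w); 
    return np.array([x,y,z])+B@np.array([w,b,u])
def cost(v):
    f=0
    for c,m in S.items():
        h=hullmask(c,X(v)); ign=np.zeros(h.shape,np.uint8); q=proj(c,s0)[0]; q2=proj(c,s0-np.array(s["tcp_rot"])[:,2]*.15)[0]
        cv2.line(ign,tuple(np.int32(q*4)),tuple(np.int32(q2*4)),1,90*4//2)
        f+=((h^m)&(ign==0)).sum()/m.sum()
    return f
v0=np.array([.49,-.075,.008,np.radians(105),0])
assert np.cross([0,1,0],[-1,0,0])[2]>0
r=minimize(cost,v0,method="Nelder-Mead",options=dict(initial_simplex=v0+np.vstack([np.zeros(5),np.diag([.008,.008,.008,.06,.06])]),maxfev=400))
print(r.x,np.degrees(r.x[3:]),r.fun,cost(v0))
```

```text
[0.455  0.0635 0.0485] [[-0.19, 0.966, 0.176], [0.715, 0.259, -0.649], [-0.673, 0.002, -0.74]] 13.65 [ 1.  -0.6 -1.6] [ 0.62  0.15 -0.01]
scene [[0.492, -0.077, 0.061], [0.612, 0.091, 0.003]] [array([248., 318.]), array([235., 405.]), array([365., 296.])]
top [[0.491, -0.074, 0.066], [0.688, -0.1, 0.093], [0.617, 0.088, -0.003]] [array([236., 315.]), array([284., 411.]), array([185., 416.])]
[ 0.49015442 -0.07373631  0.01697491  1.82056241 -0.0315451 ] [104.3105426   -1.80740097] 0.06650493565257634 0.09319822656668517
```

Request:
apply_moves([
  {"linear": [0.003, 0, 0.003], "rot": [0, 0, 0]},
  {"linear": [0.005, 0, 0.006], "rot": [0, 0, 0]},
  {"linear": [0.007, 0, 0.008], "rot": [0, 0, 0]},
  {"linear": [0.0075, 0, 0.0085], "rot": [0, 0, 0]},
  {"linear": [0.0075, 0, 0.0085], "rot": [0, 0, 0]},
])

```text
clock: 14.45
position: [0.4542, 0.063, 0.0356]
tcp_rot: [[-0.192, 0.966, 0.174], [0.714, 0.259, -0.65], [-0.673, -0.001, -0.74]]
force: [0.7, -0.0, -1.6]
width: 0.047
finger_force: 82.6
```

Request:
apply_moves([
  {"linear": [0.001, 0, 0.001], "rot": [0, 0, 0]},
  {"linear": [0.0015, 0, 0.0015], "rot": [0, 0, 0]},
  {"linear": [0.0015, 0, 0.0015], "rot": [0, 0, 0]},
])

```text
clock: 14.75
position: [0.4543, 0.0632, 0.0337]
tcp_rot: [[-0.192, 0.966, 0.174], [0.715, 0.259, -0.65], [-0.673, -0.0, -0.74]]
force: [-0.4, 0.2, -2.0]
width: 0.047
finger_force: 82.6
```

Request:
apply_moves([
  {"linear": [0.0007, 0, 0.0007], "rot": [0, 0, 0]},
  {"linear": [0.0014, 0, 0.0014], "rot": [0, 0, 0]},
  {"linear": [0.0014, 0, 0.0014], "rot": [0, 0, 0]},
])

```text
clock: 15.05
position: [0.4544, 0.0633, 0.0319]
tcp_rot: [[-0.192, 0.966, 0.174], [0.714, 0.259, -0.65], [-0.673, 0.0, -0.74]]
force: [0.4, -0.5, -1.6]
width: 0.0466
finger_force: 82.9
```

Request:
apply_moves([
  {"linear": [0.0007, 0, 0.0007], "rot": [0, 0, 0]},
  {"linear": [0.0014, 0, 0.0014], "rot": [0, 0, 0]},
  {"linear": [0.0014, 0, 0.0014], "rot": [0, 0, 0]},
])

```text
clock: 15.35
position: [0.4544, 0.0632, 0.0318]
tcp_rot: [[-0.19, 0.966, 0.174], [0.714, 0.258, -0.651], [-0.674, 0.001, -0.739]]
force: [-5.6, 1.7, 9.0]
width: 0.0469
finger_force: 84.0
```

Run:
```python
from h import *
s=manip.read_state(); print(np.round(s["force"],1),np.round(s["wrist_torque"],2),np.round(s["position"],4),np.round(np.array(s["tcp_rot"])[:,2],3))
```

```text
[-5.6  1.7  9. ] [-0.37  0.85 -0.52] [0.4544 0.0632 0.0318] [ 0.174 -0.651 -0.739]
```

Contact is on the head side and the fit shows the foot a few mm high, so I pitch the foot down before letting go.

Request:
apply_moves([
  {"linear": [-0.0004, 0, -0.0005], "rot": [0, 0.007, 0]},
  {"linear": [-0.0004, 0, -0.0005], "rot": [0, 0.014, 0]},
  {"linear": [-0.0004, 0, -0.0005], "rot": [0, 0.02, 0]},
  {"linear": [-0.0004, 0, -0.0005], "rot": [0, 0.02, 0]},
])

```text
clock: 15.75
position: [0.4547, 0.063, 0.0321]
tcp_rot: [[-0.193, 0.966, 0.171], [0.727, 0.258, -0.637], [-0.659, 0.001, -0.752]]
force: [-2.4, 2.8, 6.1]
width: 0.047
finger_force: 83.9
```

Run:
```python
from h import *
s=manip.read_state(); print(np.round(s["force"],1),np.round(s["wrist_torque"],2),np.round(s["position"],4),np.round(np.array(s["tcp_rot"])[:,2],3))
```

```text
[-2.4  2.8  6.1] [-0.92  0.27 -0.51] [0.4547 0.063  0.0321] [ 0.171 -0.637 -0.752]
```

Request:
apply_moves([
  {"linear": [-0.0002, 0, -0.0003], "rot": [0, 0.006, 0]},
  {"linear": [-0.0002, 0, -0.0003], "rot": [0, 0.012, 0]},
  {"linear": [-0.0002, 0, -0.0003], "rot": [0, 0.012, 0]},
], newtons=20)

```text
clock: 16.05
position: [0.4546, 0.0632, 0.032]
tcp_rot: [[-0.196, 0.966, 0.169], [0.734, 0.259, -0.628], [-0.65, 0.001, -0.76]]
force: [-2.3, 1.8, 5.2]
width: 0.0469
finger_force: 84.1
```

Request:
apply_moves([
  {"linear": [0, 0, 0], "rot": [0, 0, 0]},
  {"linear": [0, 0, 0], "rot": [0, 0, 0]},
  {"linear": [0, 0, 0], "rot": [0, 0, 0]},
  {"linear": [0, 0, 0], "rot": [0, 0, 0]},
], fingers=0.6)

```text
clock: 16.45
position: [0.4541, 0.0634, 0.0305]
tcp_rot: [[-0.197, 0.966, 0.168], [0.735, 0.259, -0.627], [-0.649, -0.0, -0.761]]
force: [-0.1, 0.3, 0.7]
width: 0.0682
finger_force: 0.0
```

Run:
```python
from h import *
s=manip.read_state(); print(np.round(s["force"],1),np.round(s["position"],4),s["width"],s["clock"],np.round(s["joint_pos"],2))
for c in("scene","top"):
    im=imaging.read_camera(c)
    print([np.round(d["position"],3).tolist() for d in models.place_of(c,"tea_carton")+models.place_of(c,"carton_mid")])
cv2.imwrite("pics/i.png",im[120:400,240:520,::-1].repeat(2,0).repeat(2,1))
```

```text
[-0.1  0.3  0.7] [0.4541 0.0634 0.0305] 0.06818849385673476 16.45 [ 0.52 -0.08  1.93 -0.68  1.52  0.38]
[[0.612, 0.092, 0.0], [0.494, -0.08, 0.044], [0.47, -0.0, 0.043], [0.622, -0.038, 0.012], [0.618, 0.101, 0.053]]
[[0.49, -0.074, 0.05], [0.616, 0.09, -0.004], [0.615, 0.094, 0.055]]
```

View pics/i.png

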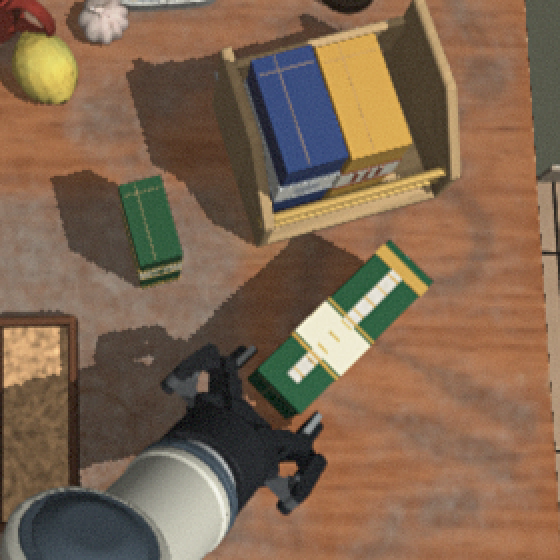

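The carton lies flat on its spine at crop (340,335), strip up, with the fingers open. I retreat and re-approach vertically.

Request:
apply_moves([
  {"linear": [0, 0, -0.015], "rot": [0, 0, 0]},
  {"linear": [0, 0, -0.04], "rot": [0, 0, 0]},
  {"linear": [0, 0, -0.075], "rot": [0, 0, 0]},
  {"linear": [0, 0, -0.1], "rot": [0, 0, 0]},
  {"linear": [-0.024, 0, -0.13], "rot": [0, 0, 0]},
  {"linear": [-0.048, 0, -0.156], "rot": [0, 0.1, 0]},
  {"linear": [-0.06, 0, -0.17], "rot": [0, 0.22, 0]},
  {"linear": [-0.06, 0, -0.17], "rot": [0, 0.34, 0]},
  {"linear": [-0.06, 0, -0.17], "rot": [0, 0.46, 0]},
  {"linear": [-0.06, 0, -0.17], "rot": [0, 0.58, 0]},
  {"linear": [-0.06, 0, -0.17], "rot": [0, 0.706, 0]},
  {"linear": [-0.06, 0, -0.17], "rot": [0, 0.706, 0]},
])

```text
clock: 17.95
position: [0.4381, 0.1241, 0.2008]
tcp_rot: [[-0.255, 0.967, 0.002], [0.967, 0.255, 0.002], [0.002, 0.002, -1.0]]
force: [-0.5, -0.9, 0.1]
width: 0.0684
finger_force: 0.0
```

```bash
cat >> h.py <<'E'
from scipy.spatial.transform import Rotation as Ro
def boxX(v): # foot(spine) x,y,z, yaw of u, pitch
    B=box(0,48,0,92,0,150)-[.024,0,0]
    x,y,z,a,p=v; u=np.array([np.cos(a)*np.cos(p),np.sin(a)*np.cos(p),np.sin(p)]); w=np.array([-np.sin(a),np.cos(a),0]); b=np.cross(u,w)
    return np.array([x,y,z])+B@np.array([w,b,u])
def fitbox(v0,near):
    S={}
    for c in("scene","top"):
        imaging.read_camera(c); L=models.silhouettes(c,"tea_carton"); tgt=proj(c,near)[0][::-1]
        S[c]=up(min((d["pixels"] for d in L),key=lambda m:np.linalg.norm(np.argwhere(m).mean(0)-tgt)))
    g=lambda q:np.array([q[0],q[1],v0[2],q[2],0])
    cost=lambda q:sum((hullmask(c,boxX(g(q)))^m).sum()/m.sum() for c,m in S.items())
    q0=np.array([v0[0],v0[1],v0[3]])
    r=minimize(cost,q0,method="Nelder-Mead",options=dict(initial_simplex=q0+np.vstack([np.zeros(3),np.diag([.008,.008,.06])]),maxfev=200))
    x,y,a=r.x; return np.array([x+.075*np.cos(a),y+.075*np.sin(a),a]),r.fun
def go(x,y,z,a): # vertical tool, tool x at yaw a
    s=manip.read_state(); R=np.array(s["tcp_rot"]); G=np.column_stack([[np.cos(a),np.sin(a),0],[np.sin(a),-np.cos(a),0],[0,0,-1]])
    print("now",np.round(s["position"],4),"clk",s["clock"],"lin",np.round(R.T@(np.array([x,y,z])-s["position"]),4).tolist(),"rot",np.round(Ro.from_matrix(R.T@G).as_rotvec(),3).tolist())
E
python3 - <<'E'
from h import *
c,f=fitbox([.49,-.074,0,np.radians(105)],[.47,0,.05]); print(c,np.degrees(c[2]),f)
go(c[0],c[1],.18,c[2]); go(c[0],c[1],.075,c[2])
E
```

```text
[ 0.47242436 -0.00213182  1.81012339] 103.71243050659929 3.1152800209094575
now [0.4372 0.1265 0.1992] clk 18.15 lin [-0.1333, 0.0006, 0.0194] rot [-0.0, 0.002, 0.024]
now [0.4372 0.1265 0.1992] clk 18.15 lin [-0.1331, 0.0006, 0.1244] rot [-0.0, 0.002, 0.024]
```

Request:
apply_moves([
  {"linear": [-0.04, 0, 0], "rot": [0, 0, 0]},
  {"linear": [-0.085, 0, 0], "rot": [0, 0, 0]},
  {"linear": [-0.12, 0.0005, 0], "rot": [0, 0, 0]},
  {"linear": [-0.132, 0.0007, 0.01], "rot": [0, 0, 0]},
  {"linear": [-0.132, 0.0007, 0.03], "rot": [0, 0, 0]},
  {"linear": [-0.132, 0.0007, 0.06], "rot": [0, 0, 0]},
  {"linear": [-0.132, 0.0007, 0.09], "rot": [0, 0, 0]},
  {"linear": [-0.132, 0.0007, 0.115], "rot": [0, 0, 0]},
  {"linear": [-0.132, 0.0007, 0.13], "rot": [0, 0, 0]},
  {"linear": [-0.132, 0.0007, 0.134], "rot": [0, 0, 0]},
  {"linear": [-0.132, 0.0007, 0.134], "rot": [0, 0, 0]},
], fingers=0.75)

```text
clock: 19.25
position: [0.4722, -0.0007, 0.065]
tcp_rot: [[-0.26, 0.966, -0.001], [0.966, 0.26, -0.0], [0.0, -0.001, -1.0]]
force: [0.1, 0.5, 0.2]
width: 0.0741
finger_force: 0.0
```

Request:
apply_moves([
  {"linear": [0, 0, 0], "rot": [0, 0, 0]},
  {"linear": [0, 0, 0], "rot": [0, 0, 0]},
  {"linear": [0, 0, 0], "rot": [0, 0, 0]},
  {"linear": [0, 0, 0], "rot": [0, 0, 0]},
  {"linear": [0, 0, 0], "rot": [0, 0, 0]},
  {"linear": [0, 0, 0], "rot": [0, 0, 0]},
  {"linear": [0, 0, 0], "rot": [0, 0, 0]},
  {"linear": [0, 0, 0], "rot": [0, 0, 0]},
], fingers=-1, newtons=70)

```text
clock: 20.05
position: [0.4732, -0.0015, 0.0669]
tcp_rot: [[-0.259, 0.966, 0.003], [0.966, 0.259, 0.0], [-0.001, 0.003, -1.0]]
force: [-1.4, 1.2, 6.5]
width: 0.0472
finger_force: 72.6
```

Request:
apply_moves([
  {"linear": [0, 0, -0.01], "rot": [0, 0, 0]},
  {"linear": [0, 0, -0.03], "rot": [0, 0, 0]},
  {"linear": [0, 0, -0.06], "rot": [0, 0, 0]},
  {"linear": [0, 0, -0.09], "rot": [0, 0, 0]},
  {"linear": [0, 0, -0.1], "rot": [0, 0, 0]},
  {"linear": [0, 0, -0.1], "rot": [0, 0, 0]},
  {"linear": [0, 0, -0.1], "rot": [0, 0, 0]},
])

```text
clock: 20.75
position: [0.4719, -0.0015, 0.1636]
tcp_rot: [[-0.259, 0.966, -0.002], [0.966, 0.259, 0.0], [0.001, -0.002, -1.0]]
force: [-0.3, 0.7, -2.9]
width: 0.0474
finger_force: 72.3
```

Run:
```python
from h import *
s=manip.read_state(); print(np.round(s["force"],1),np.round(s["wrist_torque"],2),np.round(s["joint_pos"],2))
for c in("scene","top"):
    im=imaging.read_camera(c)
    print(c,[np.round(d["position"],3).tolist() for d in models.place_of(c,"tea_carton")])
    cv2.imwrite(f"pics/j_{c}.png",im[:,:,::-1])
go(.5298,.2525,.165,np.radians(180-27.4));
```

```text
[-0.3  0.7 -2.9] [-0.03  0.03  0.  ] [-0.08 -0.26  1.7  -0.    1.7  -0.34]
scene [[0.493, -0.078, 0.142]]
top [[0.616, 0.093, -0.004]]
now [ 0.4717 -0.0014  0.1633] clk 20.95 lin [0.2302, 0.1219, -0.0018] rot [-0.002, -0.002, -0.831]
```

View pics/j_top.png

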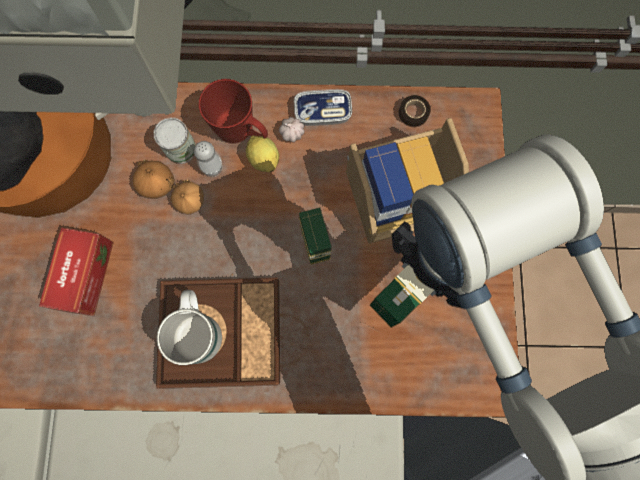

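The carton is held level above the worktop (397,300), the mug is standing and the bay is clear. I check the bay pose from the cork patch in the first pictures.

Run:
```python
from h import *
v0=np.array([.5298,.2525,np.radians(-27.4)])
M={}
for c in("top","scene"):
    im=cv2.imread(f"pics/a_{c}.png"); hsv=cv2.cvtColor(im,cv2.COLOR_BGR2HSV); 
    roi=cv2.dilate(hullmask(c,place(box(-80,80,-28,28,8,8),*v0)).astype(np.uint8),np.ones((33,33)))
    bright=cv2.GaussianBlur(im[:,:,2],(3,3),0)
    roi4=roi; b4=cv2.resize(bright,None,fx=4,fy=4,interpolation=cv2.INTER_LINEAR)
    t,_=cv2.threshold(b4[roi4>0].reshape(-1,1),0,1,cv2.THRESH_OTSU); m=((b4>t)&(roi4>0)).astype(np.uint8)
    m=cv2.morphologyEx(cv2.morphologyEx(m,cv2.MORPH_CLOSE,np.ones((25,25))),cv2.MORPH_OPEN,np.ones((25,25))); M[c]=m>0; print(c,t,m.sum()/16,cv2.minAreaRect(cv2.findNonZero(m)))
# visible cork = floor quad seen through the opening (rim 24, divider 22)
def vis(c,v):
    a=hullmask(c,place(box(-80,80,-28,28,8,8),*v)); b=hullmask(c,place(np.array([[-80,-28,24],[80,-28,24],[-80,28,22],[80,28,22]])/1000,*v)); return a&b
for cs in(["top"],["scene"],["top","scene"]):
    cost=lambda v:sum((vis(c,v)^M[c]).sum()/M[c].sum() for c in cs)
    r=minimize(cost,v0,method="Nelder-Mead",options=dict(initial_simplex=v0+np.vstack([np.zeros(3),np.diag([.006,.006,.05])]),maxfev=200)); print(cs,r.x,np.degrees(r.x[2]),r.fun)
```

```text
top 139.0 2721.0 ((1024.738525390625, 1323.515625), (116.57278442382812, 377.60296630859375), 0.3292824327945709)
scene 161.0 2039.1875 ((1276.671630859375, 1380.343994140625), (328.1075134277344, 106.2057876586914), 55.66307067871094)
['top'] [ 0.53362407  0.2535463  -0.48400725] -27.731572798108118 0.15846655641308344
['scene'] [ 0.53338553  0.25334661 -0.4856619 ] -27.82637710985159 0.1341833450822938
['top', 'scene'] [ 0.5339766   0.25315777 -0.48631311] -27.863688895435345 0.2948949921944122
```

Request:
apply_moves([
  {"linear": [0.005, 0.003, -0.01], "rot": [0, 0, -0.03]},
  {"linear": [0.02, 0.01, -0.02], "rot": [0, 0, -0.1]},
  {"linear": [0.045, 0.024, -0.02], "rot": [0, 0, -0.18]},
  {"linear": [0.07, 0.037, -0.02], "rot": [0, 0, -0.27]},
  {"linear": [0.096, 0.051, -0.02], "rot": [0, 0, -0.36]},
  {"linear": [0.123, 0.065, -0.02], "rot": [0, 0, -0.46]},
  {"linear": [0.15, 0.08, -0.02], "rot": [0, 0, -0.56]},
  {"linear": [0.178, 0.094, -0.02], "rot": [0, 0, -0.65]},
  {"linear": [0.203, 0.107, -0.02], "rot": [0, 0, -0.74]},
  {"linear": [0.222, 0.117, -0.02], "rot": [0, 0, -0.8]},
  {"linear": [0.23, 0.122, -0.02], "rot": [0, 0, -0.831]},
  {"linear": [0.23, 0.122, -0.02], "rot": [0, 0, -0.831]},
])

```text
clock: 22.15
position: [0.5306, 0.2533, 0.1849]
tcp_rot: [[-0.889, 0.458, -0.001], [0.458, 0.889, -0.0], [0.0, -0.001, -1.0]]
force: [0.3, -0.6, -2.1]
width: 0.0472
finger_force: 72.6
```

Run:
```python
from h import *
v0=np.array([.5298,.2525,np.radians(-27.4)])
def vis(c,v):
    a=hullmask(c,place(box(-80,80,-28,28,8,8),*v)); b=hullmask(c,place(np.array([[-80,-28,24],[80,-28,24],[-80,28,22],[80,28,22]])/1000,*v)); return (a&b).astype(np.uint8)*255
gx,gy=np.meshgrid(np.arange(-100,101),np.arange(-50,51)); G=np.stack([gx,gy,gx*0+8],-1).reshape(-1,3)/1000
def cross(p,x): # outermost half-crossings
    lo,hi=np.percentile(p,15),np.percentile(p,70); t=(lo+hi)/2; i=np.where(p>t)[0]; f=lambda a,b:x[a]+(t-p[a])/(p[b]-p[a])*(x[b]-x[a]); return round(float(f(i[0]-1,i[0])),1),round(float(f(i[-1],i[-1]+1)),1)
for c in("top","scene"):
    q=proj(c,place(G,*v0)).astype(np.float32).reshape(101,201,2)
    im=cv2.imread(f"pics/a_{c}.png")[:,:,2].astype(np.float32)
    w=cv2.remap(im,q[...,0],q[...,1],cv2.INTER_LINEAR); m=cv2.remap(cv2.resize(vis(c,v0),(640,480),interpolation=cv2.INTER_AREA).astype(np.float32),q[...,0],q[...,1],cv2.INTER_LINEAR)
    print(c,"C",np.round(-np.array(imaging.camera_params(c)["R"]).T@imaging.camera_params(c)["t"],2))
    for n,A in(("img",w),("mod",m)):
        px=A[35:66].mean(0); ps=[A[:,a:b].mean(1) for a,b in((35,65),(85,115),(135,165))]
        print(n,"x",cross(px,np.arange(-100,101)),"y",[cross(p,np.arange(-50,51)) for p in ps])
    if c=="top": print(w[35:66].mean(0)[5:200:3].astype(int).tolist(),w[:,60:140].mean(1)[::2].astype(int).tolist())
s=manip.read_state(); print(s["position"],[ (np.round(d["position"],3).tolist()) for c in("scene","top") for d in (imaging.read_camera(c) is not None and models.place_of(c,"tea_carton"))])
```

```text
top C [0.45 0.19 0.9 ]
img x (-75.3, 78.9) y [(-20.7, 27.9), (-21.3, 27.7), (-20.8, 27.6)]
mod x (-80.3, 79.9) y [(-27.2, 28.3), (-27.2, 28.0), (-27.3, 27.8)]
[133, 133, 107, 95, 75, 78, 112, 185, 194, 187, 185, 180, 187, 181, 190, 188, 179, 176, 182, 187, 191, 194, 188, 189, 185, 191, 190, 185, 175, 175, 193, 199, 199, 191, 191, 196, 189, 186, 188, 184, 181, 184, 187, 187, 181, 182, 183, 192, 186, 177, 195, 207, 195, 188, 192, 186, 182, 186, 158, 78, 100, 78, 74, 114, 133] [128, 128, 129, 127, 126, 126, 128, 88, 79, 94, 90, 71, 94, 104, 113, 159, 187, 193, 195, 193, 190, 189, 189, 189, 188, 188, 185, 184, 189, 187, 185, 184, 183, 183, 186, 188, 189, 190, 190, 121, 69, 88, 84, 61, 54, 60, 87, 94, 94, 93, 93]
scene C [0.42 0.48 0.82]Traceback (most recent call last):
  File "<stdin>", line 15, in <module>
  File "<stdin>", line 7, in cross
  File "<stdin>", line 7, in <lambda>
IndexError: index 101 is out of bounds for axis 0 with size 101
```

Run:
```python
from h import *
s=manip.read_state(); p=np.array(s["position"]); a=np.arctan2(*np.array(s["tcp_rot"])[[1,0],0]); print(p,np.degrees(a),s["clock"])
u=np.array([np.cos(a),np.sin(a)]); n=np.array([-np.sin(a),np.cos(a)])
for c in("scene","top"):
    imaging.read_camera(c); L=models.silhouettes(c,"tea_carton"); tgt=proj(c,[*p[:2],.16])[0][::-1]
    L=[d["pixels"] for d in L]; m=min(L,key=lambda m:np.linalg.norm(np.argwhere(m).mean(0)-tgt)); print(c,[(k.sum(),np.argwhere(k).mean(0).round()) for k in L],tgt.round())
    m=up(m)
    f=lambda q:boxX([*(p[:2]-.075*u+q[0]*u+q[1]*n),p[2]-.0665,a,0])
    for q1 in(-.004,0,.004):
        h=[hullmask(c,f((d/1000,q1))) for d in range(-8,9,2)]
        print(q1,[(int((m&~k).sum()/16),int((k&~m).sum()/16)) for k in h])
```

```text
[0.53056183 0.25330376 0.18488203] 152.74692515793217 22.15
scene [(np.int64(2605), array([329., 330.]))] [316. 320.]
-0.004 [(340, 2095), (283, 2064), (238, 2005), (176, 1975), (130, 1938), (118, 1925), (112, 1953), (131, 1960), (140, 1992)]
0 [(222, 1991), (165, 1939), (113, 1904), (57, 1854), (8, 1829), (4, 1825), (18, 1855), (39, 1874), (62, 1919)]
0.004 [(270, 2043), (215, 1996), (163, 1971), (133, 1935), (105, 1929), (121, 1950), (141, 1983), (166, 2016), (187, 2058)]
top [(np.int64(1780), array([361., 247.])), (np.int64(1256), array([236., 315.]))] [325. 245.]
-0.004 [(538, 3830), (477, 3774), (406, 3714), (344, 3653), (274, 3598), (241, 3565), (235, 3571), (235, 3587), (236, 3597)]
0 [(393, 3638), (317, 3577), (251, 3512), (175, 3447), (110, 3383), (69, 3352), (68, 3352), (68, 3378), (68, 3399)]
0.004 [(381, 3575), (318, 3513), (239, 3459), (176, 3396), (103, 3340), (73, 3310), (73, 3322), (73, 3337), (73, 3367)]
```

Request:
apply_moves([
  {"linear": [-0.001, -0.001, 0.01], "rot": [0, 0, 0.002]},
  {"linear": [-0.001, -0.001, 0.025], "rot": [0, 0, 0.002]},
  {"linear": [-0.001, -0.001, 0.045], "rot": [0, 0, 0.002]},
  {"linear": [-0.001, -0.001, 0.062], "rot": [0, 0, 0.002]},
  {"linear": [-0.001, -0.001, 0.075], "rot": [0, 0, 0.002]},
  {"linear": [-0.001, -0.001, 0.085], "rot": [0, 0, 0.002]},
  {"linear": [-0.001, -0.001, 0.093], "rot": [0, 0, 0.002]},
  {"linear": [-0.001, -0.001, 0.1], "rot": [0, 0, 0.002]},
  {"linear": [-0.001, -0.001, 0.104], "rot": [0, 0, 0.002]},
  {"linear": [-0.001, -0.001, 0.104], "rot": [0, 0, 0.002]},
  {"linear": [-0.001, -0.001, 0.104], "rot": [0, 0, 0.002]},
])

```text
clock: 23.45
position: [0.5313, 0.251, 0.0816]
tcp_rot: [[-0.887, 0.462, 0.001], [0.462, 0.887, 0.0], [-0.001, 0.001, -1.0]]
force: [0.9, 0.1, -2.6]
width: 0.0471
finger_force: 72.5
```

Request:
apply_moves([
  {"linear": [0, 0, 0.002], "rot": [0, 0, 0]},
  {"linear": [0, 0, 0.004], "rot": [0, 0, 0]},
  {"linear": [0, 0, 0.004], "rot": [0, 0, 0]},
])

```text
clock: 23.75
position: [0.531, 0.2509, 0.0769]
tcp_rot: [[-0.887, 0.462, -0.0], [0.462, 0.887, -0.0], [0.0, -0.0, -1.0]]
force: [0.8, -0.3, -2.4]
width: 0.0478
finger_force: 72.5
```

Spine is about 10 mm above the worktop, so it is already inside the bay and no force shows. I take the last few millimetres slowly.

Request:
apply_moves([
  {"linear": [0, 0, 0.001], "rot": [0, 0, 0]},
  {"linear": [0, 0, 0.002], "rot": [0, 0, 0]},
  {"linear": [0, 0, 0.002], "rot": [0, 0, 0]},
])

```text
clock: 24.05
position: [0.5311, 0.2509, 0.0751]
tcp_rot: [[-0.887, 0.462, 0.0], [0.462, 0.887, 0.0], [-0.0, 0.0, -1.0]]
force: [1.1, 0.5, -1.7]
width: 0.0475
finger_force: 72.5
```

Request:
apply_moves([
  {"linear": [0, 0, 0.0005], "rot": [0, 0, 0]},
  {"linear": [0, 0, 0.001], "rot": [0, 0, 0]},
  {"linear": [0, 0, 0.001], "rot": [0, 0, 0]},
])

```text
clock: 24.35
position: [0.5311, 0.251, 0.0749]
tcp_rot: [[-0.887, 0.462, 0.001], [0.462, 0.887, 0.0], [-0.0, 0.0, -1.0]]
force: [-3.6, -0.5, 4.7]
width: 0.0471
finger_force: 73.0
```

Contact comes at spine height 8.4 mm, which matches the cork floor. I release and withdraw.

Request:
apply_moves([
  {"linear": [0, 0, 0], "rot": [0, 0, 0]},
  {"linear": [0, 0, 0], "rot": [0, 0, 0]},
  {"linear": [0, 0, 0], "rot": [0, 0, 0]},
  {"linear": [0, 0, 0], "rot": [0, 0, 0]},
], fingers=0.5)

```text
clock: 24.75
position: [0.5311, 0.2509, 0.0739]
tcp_rot: [[-0.887, 0.462, -0.0], [0.462, 0.887, -0.0], [0.0, -0.0, -1.0]]
force: [-0.4, 0.4, -0.1]
width: 0.0641
finger_force: 0.0
```

Request:
apply_moves([
  {"linear": [0, 0, -0.008], "rot": [0, 0, 0]},
  {"linear": [0, 0, -0.025], "rot": [0, 0, 0]},
  {"linear": [0, 0, -0.06], "rot": [0, 0, 0]},
  {"linear": [0, 0, -0.1], "rot": [0, 0, 0]},
  {"linear": [0, 0, -0.15], "rot": [0, 0, 0]},
  {"linear": [0.04, -0.02, -0.17], "rot": [0, 0, 0]},
  {"linear": [0.08, -0.05, -0.17], "rot": [0, 0, 0]},
  {"linear": [0.12, -0.09, -0.17], "rot": [0, 0, 0]},
  {"linear": [0.12, -0.13, -0.17], "rot": [0, 0, 0]},
  {"linear": [0.12, -0.17, -0.17], "rot": [0, 0, 0]},
  {"linear": [0.12, -0.2, -0.17], "rot": [0, 0, 0]},
  {"linear": [0.12, -0.2, -0.17], "rot": [0, 0, 0]},
])

```text
clock: 25.95
position: [0.3313, 0.127, 0.2458]
tcp_rot: [[-0.886, 0.464, 0.004], [0.464, 0.886, 0.0], [-0.003, 0.002, -1.0]]
force: [1.0, 0.4, 0.2]
width: 0.0638
finger_force: 0.0
```

Run:
```python
from h import *
print(manip.read_state()["clock"])
for c in("scene","top"):
    imaging.read_camera(c)
    for n in("tea_carton","mug","yellow_carton","blue_carton"): print(c,n,[(np.round(d["position"],3).tolist(),round(d["score"],2)) for d in models.place_of(c,n)])
    L=[up(d["pixels"]) for d in models.silhouettes(c,"tea_carton")]
    a=np.radians(152.6);u=np.array([np.cos(a),np.sin(a)])
    h=hullmask(c,boxX([.5298-.075*u[0],.2525-.075*u[1],.008,a,0]))
    print([(round(float((m&h).sum()/(m|h).sum()),3)) for m in L])
r,f=fitbox([.5298-.075*u[0],.2525-.075*u[1],.008,a],[.53,.25,.05]); print(r,np.degrees(r[2]),f)
```

```text
25.95
scene tea_carton [([0.616, 0.09, 0.001], 0.64), ([0.599, 0.211, 0.056], 0.57)]
scene mug [([0.585, 0.342, 0.009], 0.79), ([0.526, 0.258, 0.007], 0.47)]
scene yellow_carton [([0.609, -0.085, 0.014], 0.87)]
scene blue_carton []
[0.939, 0.0]
top tea_carton [([0.596, 0.215, 0.057], 0.73), ([0.616, 0.087, 0.001], 0.62)]
top mug [([0.586, 0.332, 0.004], 0.86)]
top yellow_carton [([0.614, -0.087, 0.015], 0.67)]
top blue_carton [([0.624, -0.035, 0.007], 0.84)]
[0.0]
[0.5288959  0.25163385 2.65927372] 152.36516088639428 0.07258066893271259
```

```bash
python3 -c "
from station import hand_in; print(hand_in())"
```

```text
the job is handed in; nothing more can be done
None
```

The green tea carton lies spine down along the tray's long bay, within about 1 mm of its centre, with the tear strip on top. The yellow and blue cartons still stand in the rack and the mug in the tray. I handed the job in at about 26 s of the 72 s limit, with no drops; the judge returned no result.

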